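# Open the spring-lidded cuvette holder

## Robot

A 6-joint arm with a two-finger parallel gripper is mounted at the origin on a cart in front of the work surface, level with it; the furniture and walls round the work are solid. World frame = base frame: x ahead of the robot, y to its left, z up, the work surface at z = 0. Lengths are in m, angles in rad, forces in N, time in s.
With the tool pointing down it reaches from about 0.375 to 0.825 m from the base axis. Payload 5.5 kg.
Tool frame: the origin (TCP) lies between the finger pads; the fingertips stand 19 mm ahead of it and the grasp point (between the pads) is the TCP; z points along the fingers, y is the line along which they close (so a half turn about z gives the same grasp; the last joint's range is limited). The gripper opens to 85 mm and grips with 20 to 120 N. Pads are 22 mm wide; open, the fingers measure 114 mm over their backs; the gripper's body (76 mm by 85 mm) begins 54 mm behind the grasp point. The pads swing forward as they close: fully open they stand 13 mm farther back than shut.
Start: joints at [-1.272, 0.314, -0.047, 1.21, 0, 1.571], TCP at [0.177, -0.573, 0.25] pointing down, gripper open.
Joint ranges: [-2.67, 2.67], [-0.69, 1.73], [-1.03, 1.25], [-2.08, 2.16], [-1.42, 1.45], [-3.14, 3.14]. Speed limits (rad/s): [2.39, 2.39, 3.01, 3.14, 3.14, 3.14].

## Interface

Orientations are given as a unit quaternion [w, x, y, z].
In Python, from plant import * gives the robot as it stands.
- The arm moves only by the tool servo_tool, never from a script. Its argument "motion" is a list of rows, each an object with "gripper": the opening, from -1 (shut) to 1 (fully open); "offset": the shift along the tool's x, y, z each as a share of 30 mm, from -1 to 1, a list of three; "twist": the turn about the tool's z as a share of 6 degrees, from -1 to 1. In form: [{"gripper": gripper, "offset": [x, y, z], "twist": twist}, ...]. A call has 1 to 10 rows; each row shifts and turns the commanded pose from where the row before left it, along the tool's axes as they then stand; what a row does not reach is not made up. A row lasts 1/8 s, in which the tool goes at most 62.5 mm and 10.7 degrees, less where a joint would pass 70% of its speed; a pose out of reach is approached as far as the arm can. A call with a number of a shift or a turn outside -1 to 1 is refused whole. A call with a gripper value outside its range is refused whole. The fingers move at their own pace and stop on an object; "newtons" is the grip in N (left out, the last holds). Time passes only in rows, so rows that do not move let the fingers close. It gives the time, the measured TCP pose, the force, the opening and the grip force at its end, in the units of the state.
- observe(): the state, without advancing time (a new reading comes with each control period).
- camera(name): name is "scene" or "top" or "wrist"; returns the picture (400x640x3 uint8, red, green, blue); there is no depth.
- camera_params(name): a dict with "camera_matrix" (3x3 intrinsics, pixels), "position" and "attitude" of the camera in the world. Camera axes: x right, y up, looking along -z (the intrinsics and any distortion apply to the point x, -y, -z); pixel columns grow to the right and rows downward; lengths in m; the calibration is good to about 2 mm. A picture is of the moment at which its call begins: read the wrist's pose just before it. camera_params takes no time and is no camera call; for the wrist camera it gives the pose at the moment of the call.
- job_done(): hands the job in; it is judged then, once.
The state is a dict: "t": time; "joints": joint angles; "joint_velocities": joint speeds; "effort": joint torques, N m; "eef_pos": TCP position; "tcp_rot": TCP orientation; "wrist_force": force on the tool from outside, world axes, zero at the start; "ft_torque": the same for the moment, N m; "gripper_width": opening from 0.0 (shut) to 1.0 (fully open); "gripper_force": force on a finger pad.
Only numpy, scipy, OpenCV 4.12 (cv2) and the standard library are available. Lean on these libraries where they do the work, as an engineer would, in place of code of your own. Each camera call takes 0.05 s, during which the arm holds its last target. There are 200 camera calls.

## Task

Open the cuvette holder that has the orange tab: press the orange release tab down with the fingertips so that its lid springs up, then gently push the lid fully back with the fingers until it stays open by itself. Only press and push, without gripping the lid or lifting anything; leave the holder with the blue tab shut and the vials, the bottle and the tube standing where they are.

Things in the scene. Friction and masses are not known exactly. Their poses are not given: they have to be found in the camera images.
- orange_holder: The cuvette holder with the orange tab (to be opened): a white box with a grey lid, fixed to the table; the chamber box is 76 x 80 x 58 mm, the whole foot 128 x 88 mm. Origin: centre of its underside on the table. Its x axis points from the front (where the orange tab sticks out) to the back (where the lid is hinged), z up.
- orange_tab_pad (a point): Pressing point on the ridged top face of the orange release tab, a pad 28 mm wide and 46 mm long that sticks out in front of the box 50 mm above the table; it turns with the tab. At rest it lies 82 mm in front of the holder's origin. It is midway across the pad and 16 mm behind its free front end. 30 mm behind it stands the upright latch nose, up to 68 mm above the table; it tips about 7 mm forward when the tab is pressed.
- orange_tab (a joint): Turn of the orange tab (rad): 0 at rest, 0.22 pressed to its stop (pressing point about 8 mm lower). It springs back. The lid is let go at about 0.11 to 0.15 (4 to 5 mm down, about 4 N); the stop takes about 6 N.
- orange_hinge (a point): Middle of the lid's hinge axis on the orange holder, 30 mm behind the holder's origin and 61 mm above the table; axes as the holder's.
- orange_lid_edge (a point): Middle of the front edge of the orange holder's lid, on its underside, 70 mm from the hinge axis. The lid plate is 72 mm wide and 6 mm thick; a tongue 24 mm wide stands out 6.5 mm farther.
- orange_lid (a joint): Lid angle of the orange holder (rad): 0 shut and latched, 1.57 upright, 1.95 fully back at its stop. When the tab is pressed a spring lifts the lid within about a second to about 0.95 and rests there; pushed on from its inner (under) side toward the back it moves with well under 1 N; let go before about 1.45 it falls back to 0.95, near upright it may balance, past about 1.7 it drops on to its stop at 1.95 and stays there by its own weight.
- blue_holder: The cuvette holder with the blue tab (to be left shut): a white box with a grey lid, fixed to the table; the chamber box is 76 x 80 x 58 mm, the whole foot 128 x 88 mm. Origin: centre of its underside on the table. Its x axis points from the front (where the blue tab sticks out) to the back (where the lid is hinged), z up.
- blue_tab_pad (a point): Pressing point on the ridged top face of the blue release tab, a pad 28 mm wide and 46 mm long that sticks out in front of the box 50 mm above the table; it turns with the tab. At rest it lies 82 mm in front of the holder's origin. It is midway across the pad and 16 mm behind its free front end. 30 mm behind it stands the upright latch nose, up to 68 mm above the table; it tips about 7 mm forward when the tab is pressed.
- blue_tab (a joint): Turn of the blue tab (rad): 0 at rest, 0.22 pressed to its stop (pressing point about 8 mm lower). It springs back. The lid is let go at about 0.11 to 0.15 (4 to 5 mm down, about 4 N); the stop takes about 6 N.
- blue_hinge (a point): Middle of the lid's hinge axis on the blue holder, 30 mm behind the holder's origin and 61 mm above the table; axes as the holder's.
- blue_lid_edge (a point): Middle of the front edge of the blue holder's lid, on its underside, 70 mm from the hinge axis. The lid plate is 72 mm wide and 6 mm thick; a tongue 24 mm wide stands out 6.5 mm farther.
- blue_lid (a joint): Lid angle of the blue holder (rad): 0 shut and latched, 1.57 upright, 1.95 fully back at its stop. When the tab is pressed a spring lifts the lid within about a second to about 0.95 and rests there; pushed on from its inner (under) side toward the back it moves with well under 1 N; let go before about 1.45 it falls back to 0.95, near upright it may balance, past about 1.7 it drops on to its stop at 1.95 and stays there by its own weight.
- vial_1: Small glass vial with a grey screw cap, 22 mm across, 51 mm tall, standing loose; origin at the centre of its underside, z up. Leave it alone.
- vial_2: Small glass vial with a red screw cap, 22 mm across, 51 mm tall, standing loose; origin at the centre of its underside, z up. Leave it alone.
- vial_3: Small glass vial with a black screw cap, 22 mm across, 51 mm tall, standing loose; origin at the centre of its underside, z up. Leave it alone.
- reagent_bottle: Reagent bottle with a black cap, 49 mm across, 94 mm tall, standing loose behind the holders; origin at the centre of its underside, z up. Leave it alone.
- tube_50: Capped sample tube with a blue cap, 34 mm across, 110 mm tall, standing loose; origin at the centre of its underside, z up. Leave it alone.

How it is judged:
On the way, in this order (a step that is already met when the one before it is completed fails the run):
1. the orange release tab is pressed down by the fingers (value of joint orange_tab above 0.08 rad and contact force between the fingers and orange_tab above 0.5 N).
2. the lid has sprung up and nothing pushes the tab any more (value of joint orange_lid above 0.7 rad and value of joint orange_tab below 0.05 rad), for 0.1 s.
3. the lid is pushed fully back (value of joint orange_lid above 1.75 rad), for 0.2 s.
At the end, for the whole second after the job is handed in: The orange-tab holder's lid lies back at more than 1.75 rad (100 degrees) by itself and its tab is back up (under 0.05 rad); the blue-tab holder's lid is shut (under 0.08 rad); the three vials, the bottle and the tube stand upright (within 0.3 rad), each within 30 mm of its first place (value of joint orange_lid above 1.75 rad and value of joint orange_tab below 0.05 rad and value of joint blue_lid below 0.08 rad and distance of each of vial_1, vial_2, vial_3, reagent_bottle, tube_50 from where it was at the start of the episode below 0.03 m and angle between each of vial_1, vial_2, vial_3, reagent_bottle, tube_50's own z axis and vertical below 0.3 rad); the robot touches nothing.
It fails at once if the holder with the blue tab is opened (value of joint blue_lid above 0.08 rad).
It fails at once if the lid is gripped or forced (over 30 N from the fingers) (contact force between the fingers and orange_lid above 30 N).
It fails at once if a vial, the bottle or the tube is lifted, shifted by more than 30 mm or knocked over (not (distance of vial_1 from where it was at the start of the episode below 0.03 m) or not (angle between vial_1's own z axis and vertical below 0.3 rad) or not (distance of vial_2 from where it was at the start of the episode below 0.03 m) or not (angle between vial_2's own z axis and vertical below 0.3 rad) or not (distance of vial_3 from where it was at the start of the episode below 0.03 m) or not (angle between vial_3's own z axis and vertical below 0.3 rad) or not (distance of reagent_bottle from where it was at the start of the episode below 0.03 m) or not (angle between reagent_bottle's own z axis and vertical below 0.3 rad) or not (distance of tube_50 from where it was at the start of the episode below 0.03 m) or not (angle between tube_50's own z axis and vertical below 0.3 rad)).
It also fails if it takes over 45 s, if anything falls off the work surface, if the arm or the gripper's body presses on something with over 40 N, if the wrist force passes 120 N, or if a joint passes its speed limit or range.

## Working session

There is one attempt and no reset: what is moved stays moved. The work goes in short steps, Python scripts to look and compute and a tool call to move; the robot and the scene stay as the last step left them, time stands still between calls to the robot, and variables do not carry over. Pictures are saved under pics/ and viewed, at most 10 in all, crops included, and the job is handed in when it is done.

Besides the shell and the picture viewer there is one more tool, called by a JSON object that holds its "fn" and its "kwargs", one argument or row to a line. servo_tool: Moves the arm, as the interface text tells. Shift numbers are shares of 30 mm and turn numbers shares of 6 degrees, none past 1 either way. Its arguments: {"type":"object","properties":{"motion":{"type":"array","items":{"type":"object","properties":{"gripper":{"type":"number"},"offset":{"type":"array","items":{"type":"number"}},"twist":{"type":"number"}}}},"newtons":{"type":"number"}},"required":["motion"]}

```bash
mkdir -p pics; cat > h.py <<'E'
from plant import *
import numpy as np, cv2
from scipy.spatial.transform import Rotation as R
def rot(q): return R.from_quat([q[1],q[2],q[3],q[0]]).as_matrix()
def snap(n,f):
    p=camera_params(n); im=np.array(camera(n)); cv2.imwrite('pics/'+f,im[:,:,::-1]); return im,p
def ray(p,u,v):
    d=np.linalg.inv(np.array(p['camera_matrix']))@[u,v,1]
    return np.array(p['position']),rot(p['attitude'])@(d*[1,-1,-1])
def onz(p,u,v,z):
    o,d=ray(p,u,v); return o+d*(z-o[2])/d[2]
def proj(p,X):
    c=rot(p['attitude']).T@(np.array(X)-p['position']); c=c*[1,-1,-1]
    q=np.array(p['camera_matrix'])@c; return q[:2]/q[2]
E
python3 - <<'E'
from h import *
s=observe(); print({k:np.round(s[k],3) for k in ('t','eef_pos','tcp_rot','wrist_force')})
for n in ('top','scene'):
    im,p=snap(n,n+'1.png'); print(n,{k:np.round(v,3) for k,v in p.items()})
    hsv=cv2.cvtColor(im,cv2.COLOR_RGB2HSV)
    for c,lo,hi in (('orange',(5,150,100),(20,255,255)),('blue',(100,130,60),(125,255,255))):
        m=cv2.inRange(hsv,np.array(lo),np.array(hi))
        k,l,st,ce=cv2.connectedComponentsWithStats(m)
        for i in range(1,k):
            if st[i,4]>40: print(c,st[i],ce[i].round(1),onz(p,*ce[i],0.05).round(3))
E
```

```text
{'t': np.float64(0.0), 'eef_pos': array([ 0.176, -0.573,  0.249]), 'tcp_rot': array([-0.001,  0.989,  0.149, -0.   ]), 'wrist_force': array([ 0.193, -0.387,  0.41 ])}
top {'camera_matrix': array([[455.575,   0.   , 323.78 ],
       [  0.   , 455.575, 200.557],
       [  0.   ,   0.   ,   1.   ]]), 'position': array([ 0.458, -0.227,  1.177]), 'attitude': array([-0.701, -0.026,  0.012,  0.713])}
orange [347 167  17  14 185] [354.8 173.5] [ 0.584 -0.284  0.05 ]
orange [345 189  13  22 218] [351.2 199.2] [ 0.52  -0.274  0.05 ]
blue [255 183  15  11 165] [262. 188.] [ 0.552 -0.053  0.05 ]
blue [257 204  11  21 195] [262.1 213.8] [ 0.488 -0.053  0.05 ]
scene {'camera_matrix': array([[414.573,   0.   , 320.036],
       [  0.   , 414.573, 201.363],
       [  0.   ,   0.   ,   1.   ]]), 'position': array([0.175, 0.441, 0.513]), 'attitude': array([-0.202, -0.127,  0.486,  0.84 ])}
orange [303 189  20  10 107] [312.3 193.4] [ 0.593 -0.301  0.05 ]
orange [326 203  23  11 113] [336.9 208. ] [ 0.513 -0.266  0.05 ]
blue [256 243  25  16 210] [267.9 250.7] [ 0.561 -0.068  0.05 ]
blue [282 252  11   9  42] [286.5 256.3] [ 0.521 -0.069  0.05 ]
blue [285 261  30  17 226] [299.  268.7] [ 0.482 -0.048  0.05 ]
```

View pics/top1.png

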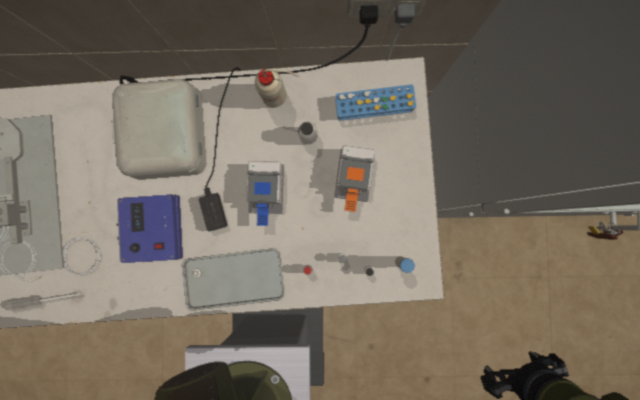

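View pics/scene1.png

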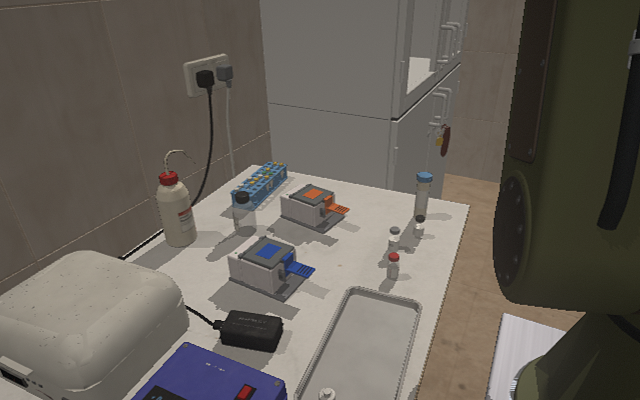

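The top view shows the orange tab around px (351,199) with its lid label at (355,173). The blue holder is at (262,190). The vials and tube are in the front row near v≈268, and the bottles stand behind. Next I'll work out the holder's axis and position.

```bash
python3 - <<'E'
from h import *
p=camera_params('top'); im=cv2.imread('pics/top1.png'); hsv=cv2.cvtColor(im,cv2.COLOR_BGR2HSV)
m=cv2.inRange(hsv,np.array((5,120,80)),np.array((20,255,255)))
def pts(m,y0,y1,z):
    v,u=np.nonzero(m); k=(v>=y0)&(v<y1)&(u>335)&(u<375)
    return np.array([onz(p,a,b,z)[:2] for a,b in zip(u[k],v[k])])
lab=pts(m,160,184,.067); tab=pts(m,184,215,.050)
for n,a in(('lab',lab),('tab',tab)):
    r=cv2.minAreaRect((a*1000).astype(np.float32)); print(n,len(a),a.mean(0).round(4),np.round(r[0],1),np.round(r[1],1),round(r[2],1))
    print(np.round(cv2.boxPoints(r),0).tolist())
d=lab.mean(0)-tab.mean(0); print('yaw',np.degrees(np.arctan2(d[1],d[0])),np.linalg.norm(d))
for n,u,v,z in(('grey bottle',306,128,.094),('tube',406,265,.11),('v3',369,271,.051),('v2',308,269,.051)): print(n,onz(p,u,v,z).round(3))
big=cv2.resize(im[140:225,230:390],None,fx=5,fy=5,interpolation=cv2.INTER_CUBIC); cv2.imwrite('pics/crop1.png',big)
E
```

```text
lab 203 [ 0.5825 -0.283 ] [ 582.5 -283. ] [40.3 30.2] 81.8
[[565.0, -301.0], [595.0, -305.0], [600.0, -265.0], [570.0, -261.0]]
tab 250 [ 0.5202 -0.2739] [ 519.8 -273.5] [28.7 55.4] 80.8
[[490.0, -283.0], [545.0, -292.0], [549.0, -264.0], [495.0, -255.0]]
yaw -8.356949827444591 0.06295472588166423
grey bottle [ 0.691 -0.167  0.094]
tube [ 0.362 -0.395  0.11 ]
v3 [ 0.343 -0.314  0.051]
v2 [ 0.35  -0.164  0.051]
```

View pics/crop1.png

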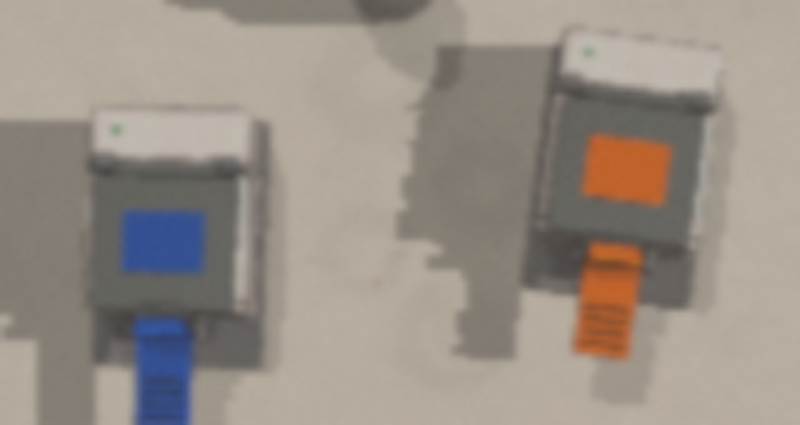

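The crop shows a holder yaw of about -8.4°. The pad's front end is at (0.4925, -0.269), which puts the press point near (0.508, -0.2715) and the origin near (0.589, -0.284). The measured pad and label widths agree with the sizes given. First I'll shut the gripper and turn the tool, then travel at height.

{"fn": "servo_tool", "kwargs": {
  "motion": [
    {"gripper": -1,"offset": [0,0,0],"twist": 0.85},
    {"gripper": -1,"offset": [0,0,0],"twist": 0.85},
    {"gripper": -1,"offset": [0,0,0],"twist": 0.85},
    {"gripper": -1,"offset": [0,0,0],"twist": 0.85},
    {"gripper": -1,"offset": [0,0,0],"twist": 0.85}
  ],
  "newtons": 20
}}

```text
t: 0.72
eef_pos: [0.1765, -0.5731, 0.2498]
tcp_rot: [-0.0, 0.997, -0.075, -0.0]
wrist_force: [-1.2, 0.5, 0.8]
gripper_width: 0.001
gripper_force: 0.0
```

{"fn": "servo_tool", "kwargs": {
  "motion": [
    {"gripper": -1,"offset": [0.78,-0.96,0],"twist": 0},
    {"gripper": -1,"offset": [0.78,-0.96,0],"twist": 0},
    {"gripper": -1,"offset": [0.78,-0.96,0],"twist": 0},
    {"gripper": -1,"offset": [0.78,-0.96,0],"twist": 0},
    {"gripper": -1,"offset": [0.78,-0.96,0],"twist": 0},
    {"gripper": -1,"offset": [0.78,-0.96,0],"twist": 0},
    {"gripper": -1,"offset": [0.78,-0.96,0],"twist": 0},
    {"gripper": -1,"offset": [0.78,-0.96,0],"twist": 0},
    {"gripper": -1,"offset": [0.78,-0.96,0],"twist": 0},
    {"gripper": -1,"offset": [0.78,-0.96,0],"twist": 0}
  ]
}}

```text
t: 1.98
eef_pos: [0.4507, -0.3215, 0.2499]
tcp_rot: [-0.0, 0.997, -0.073, -0.0]
wrist_force: [0.2, -0.0, -0.2]
gripper_width: 0.003
gripper_force: 0.0
```

{"fn": "servo_tool", "kwargs": {
  "motion": [
    {"gripper": -1,"offset": [0.8,-0.96,0],"twist": 0},
    {"gripper": -1,"offset": [0.8,-0.96,0],"twist": 0},
    {"gripper": -1,"offset": [0,0,0],"twist": 0},
    {"gripper": -1,"offset": [0,0,0],"twist": 0}
  ]
}}

```text
t: 2.48
eef_pos: [0.5055, -0.2726, 0.2499]
tcp_rot: [-0.0, 0.997, -0.073, -0.001]
wrist_force: [1.0, 0.7, 0.0]
gripper_width: -0.002
gripper_force: 0.0
```

{"fn": "servo_tool", "kwargs": {
  "motion": [
    {"gripper": -1,"offset": [0,0,1],"twist": 0},
    {"gripper": -1,"offset": [0,0,1],"twist": 0},
    {"gripper": -1,"offset": [0,0,1],"twist": 0},
    {"gripper": -1,"offset": [0,0,1],"twist": 0},
    {"gripper": -1,"offset": [0,0,1],"twist": 0},
    {"gripper": -1,"offset": [0,0,0],"twist": 0}
  ]
}}

```text
t: 3.22
eef_pos: [0.5032, -0.2724, 0.0981]
tcp_rot: [-0.001, 0.997, -0.074, -0.002]
wrist_force: [-0.1, 0.0, 0.6]
gripper_width: 0.0
gripper_force: 0.0
```

```bash
python3 - <<'E'
from h import *
s=observe(); print(s['eef_pos'],s['wrist_force'])
a,_=snap('wrist','w2.png'); b,p=snap('top','t2.png')
tip=np.array(s['eef_pos'])-[0,0,.019]; print(proj(p,tip),proj(p,[.508,-.2715,.05]),proj(camera_params('wrist'),tip),proj(camera_params('wrist'),[.508,-.2715,.05]))
c=cv2.resize(b[140:225,310:400],None,fx=4.7,fy=4.7); c=cv2.resize(c,(424,400))
cv2.imwrite('pics/both2.png',np.hstack([cv2.resize(a,(376,400)),c])[:,:,::-1])
E
```

```text
[ 0.50319918 -0.27241376  0.09814309] [-0.11784478  0.00457657  0.61967841]
[351.24248148 205.66434586] [350.3551915  204.22607481] [319.15027861 268.05610156] [316.35935118 234.55961132]
```

View pics/both2.png

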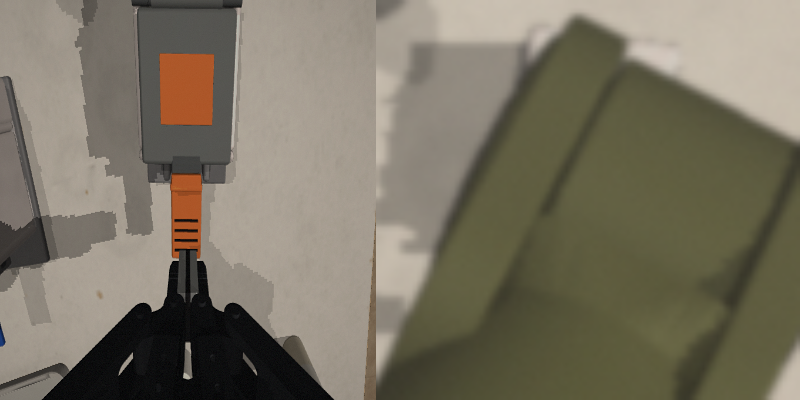

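The wrist view shows the fingertips centred laterally on the orange tab (u≈317–320), just ahead of it. I'll move forward 4 mm and descend.

{"fn": "servo_tool", "kwargs": {
  "motion": [
    {"gripper": -1,"offset": [0.15,0.03,0.4],"twist": 0},
    {"gripper": -1,"offset": [0,0,0.4],"twist": 0},
    {"gripper": -1,"offset": [0,0,0.2],"twist": 0},
    {"gripper": -1,"offset": [0,0,0.1],"twist": 0},
    {"gripper": -1,"offset": [0,0,0],"twist": 0}
  ]
}}

```text
t: 3.95
eef_pos: [0.5092, -0.2738, 0.0671]
tcp_rot: [-0.0, 0.997, -0.073, -0.001]
wrist_force: [-3.4, 1.2, 3.8]
gripper_width: -0.001
gripper_force: 2.2
```

{"fn": "servo_tool", "kwargs": {
  "motion": [
    {"gripper": -1,"offset": [0,0,0.1],"twist": 0},
    {"gripper": -1,"offset": [0,0,0],"twist": 0},
    {"gripper": -1,"offset": [0,0,0],"twist": 0}
  ]
}}

```text
t: 4.32
eef_pos: [0.5091, -0.2739, 0.0647]
tcp_rot: [-0.0, 0.997, -0.073, -0.001]
wrist_force: [-6.7, 3.1, 9.2]
gripper_width: 0.001
gripper_force: 4.7
```

```bash
python3 - <<'E'
from h import *
s=observe(); print(s['eef_pos'],s['wrist_force'])
a,_=snap('wrist','w3.png'); b,p=snap('scene','s3.png')
c=cv2.resize(b[150:250,250:370],(400,400))
cv2.imwrite('pics/both3.png',np.hstack([cv2.resize(a,(400,400)),c])[:,:,::-1])
E
```

```text
[ 0.50908984 -0.27388643  0.06471027] [-6.66810283  3.06038316  9.19832534]
```

View pics/both3.png

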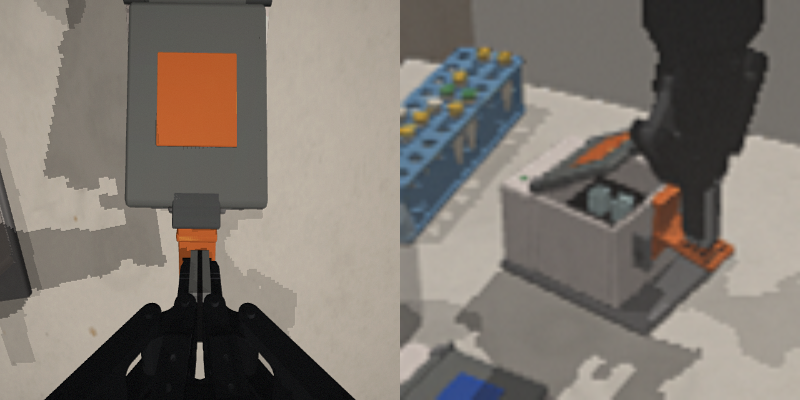

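The tab is pressed and the lid has popped up. In the scene crop it is partly open, with its edge near the gripper. I'll retreat back and up.

{"fn": "servo_tool", "kwargs": {
  "motion": [
    {"gripper": -1,"offset": [-0.2,0,-0.3],"twist": 0},
    {"gripper": -1,"offset": [-0.5,0,-0.4],"twist": 0},
    {"gripper": -1,"offset": [-0.8,0,-0.5],"twist": 0},
    {"gripper": -1,"offset": [-0.8,0,-0.5],"twist": 0},
    {"gripper": -1,"offset": [0,0,0],"twist": 0},
    {"gripper": -1,"offset": [0,0,0],"twist": 0},
    {"gripper": -1,"offset": [0,0,0],"twist": 0},
    {"gripper": -1,"offset": [0,0,0],"twist": 0}
  ]
}}

```text
t: 5.42
eef_pos: [0.4423, -0.264, 0.1148]
tcp_rot: [-0.0, 0.997, -0.073, -0.0]
wrist_force: [-0.3, 0.2, -0.7]
gripper_width: -0.002
gripper_force: 0.0
```

```bash
python3 - <<'E'
from h import *
s=observe(); print(s['eef_pos'],s['wrist_force'])
a,_=snap('wrist','w4.png'); b,p=snap('scene','s4.png')
c=cv2.resize(b[150:250,250:370],(400,400))
cv2.imwrite('pics/both4.png',np.hstack([cv2.resize(a,(400,400)),c])[:,:,::-1])
E
```

```text
[ 0.44226327 -0.26398844  0.11478953] [-0.34675476  0.19417477 -0.68381256]
```

View pics/both4.png

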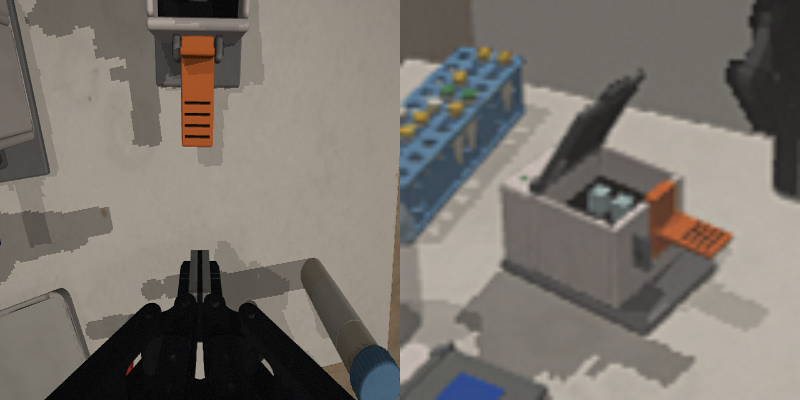

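The lid is resting at about 0.95 rad and the tab is back up. The fingertips at z≈0.096 are a good height for pushing, so I'll advance slowly along the holder's axis.

{"fn": "servo_tool", "kwargs": {
  "motion": [
    {"gripper": -1,"offset": [0.9,-0.05,0],"twist": 0},
    {"gripper": -1,"offset": [0.9,0,0],"twist": 0},
    {"gripper": -1,"offset": [0.9,0,0],"twist": 0},
    {"gripper": -1,"offset": [0.5,0,0],"twist": 0},
    {"gripper": -1,"offset": [0.3,0,0],"twist": 0},
    {"gripper": -1,"offset": [0.3,0,0],"twist": 0},
    {"gripper": -1,"offset": [0.3,0,0],"twist": 0},
    {"gripper": -1,"offset": [0.3,0,0],"twist": 0},
    {"gripper": -1,"offset": [0,0,0],"twist": 0}
  ]
}}

```text
t: 6.65
eef_pos: [0.5735, -0.282, 0.1153]
tcp_rot: [0.0, 0.997, -0.073, 0.0]
wrist_force: [0.1, 0.2, -0.1]
gripper_width: 0.003
gripper_force: 0.0
```

{"fn": "servo_tool", "kwargs": {
  "motion": [
    {"gripper": -1,"offset": [0.25,0,0],"twist": 0},
    {"gripper": -1,"offset": [0.25,0,0],"twist": 0},
    {"gripper": -1,"offset": [0.25,0,0],"twist": 0},
    {"gripper": -1,"offset": [0.25,0,0],"twist": 0},
    {"gripper": -1,"offset": [0.2,0,0],"twist": 0},
    {"gripper": -1,"offset": [0,0,0],"twist": 0}
  ]
}}

```text
t: 7.4
eef_pos: [0.6088, -0.2871, 0.115]
tcp_rot: [-0.0, 0.997, -0.073, -0.0]
wrist_force: [0.1, 0.3, 0.0]
gripper_width: 0.002
gripper_force: 0.0
```

```bash
python3 - <<'E'
from h import *
s=observe(); print(s['eef_pos'],s['wrist_force'])
b,p=snap('scene','s5.png')
cv2.imwrite('pics/s5c.png',cv2.resize(b[130:250,230:370],(560,480))[:,:,::-1])
E
```

```text
[ 0.60884282 -0.28706139  0.11499303] [0.13105716 0.30804022 0.00793884]
```

View pics/s5c.png

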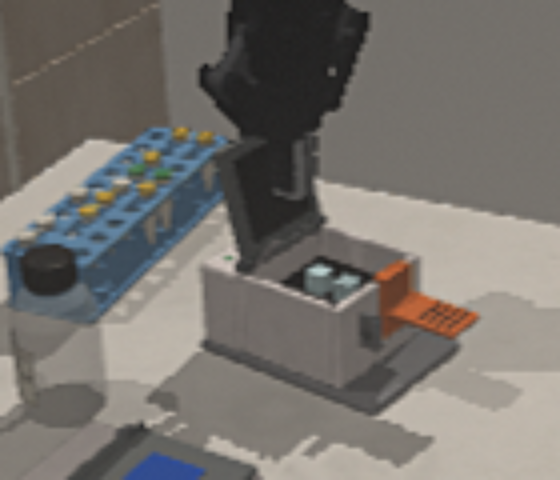

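The lid is just past vertical with the fingers against its inner side. I'll push on about 15 mm.

{"fn": "servo_tool", "kwargs": {
  "motion": [
    {"gripper": -1,"offset": [0.2,0,0],"twist": 0},
    {"gripper": -1,"offset": [0.15,0,0],"twist": 0},
    {"gripper": -1,"offset": [0.1,0,0],"twist": 0},
    {"gripper": -1,"offset": [0,0,0],"twist": 0},
    {"gripper": -1,"offset": [0,0,0],"twist": 0},
    {"gripper": -1,"offset": [0,0,0],"twist": 0}
  ]
}}

```text
t: 8.2
eef_pos: [0.6196, -0.2887, 0.1149]
tcp_rot: [-0.0, 0.997, -0.073, -0.002]
wrist_force: [-7.2, 0.6, 4.0]
gripper_width: 0.005
gripper_force: 4.1
```

```bash
python3 - <<'E'
from h import *
s=observe(); print(s['eef_pos'],s['wrist_force'])
b,p=snap('scene','s6.png')
cv2.imwrite('pics/s6c.png',cv2.resize(b[130:250,230:370],(560,480))[:,:,::-1])
E
```

```text
[ 0.61956129 -0.28870119  0.11490625] [-7.21057559  0.5657444   4.04034701]
```

View pics/s6c.png

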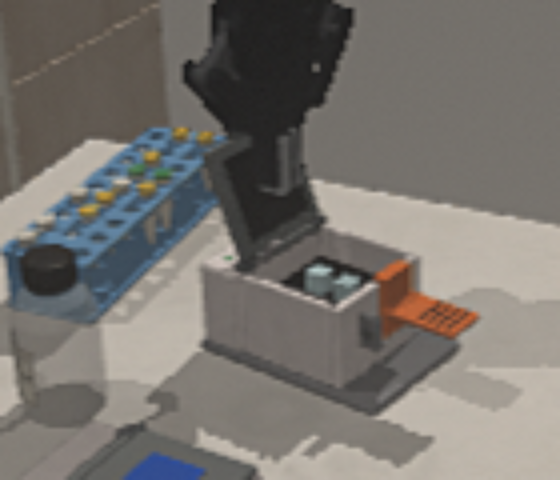

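The lid is on its rear stop: the contact force is 7 N and it is clearly leaning back. I'll withdraw forward, then up.

{"fn": "servo_tool", "kwargs": {
  "motion": [
    {"gripper": -1,"offset": [-0.4,0,0],"twist": 0},
    {"gripper": -1,"offset": [-0.8,0,0],"twist": 0},
    {"gripper": -1,"offset": [-0.9,0,-0.3],"twist": 0},
    {"gripper": -1,"offset": [-0.5,0,-1],"twist": 0},
    {"gripper": -1,"offset": [-0.5,0,-1],"twist": 0},
    {"gripper": -1,"offset": [0,0,-1],"twist": 0},
    {"gripper": -1,"offset": [0,0,0],"twist": 0},
    {"gripper": -1,"offset": [0,0,0],"twist": 0},
    {"gripper": -1,"offset": [0,0,0],"twist": 0}
  ]
}}

```text
t: 9.38
eef_pos: [0.5292, -0.2751, 0.213]
tcp_rot: [-0.0, 0.997, -0.073, -0.001]
wrist_force: [0.2, 0.6, 0.6]
gripper_width: -0.003
gripper_force: 0.0
```

```bash
python3 - <<'E'
from h import *
s=observe(); print(s['t'],s['eef_pos'],s['wrist_force'])
b,p=snap('scene','s7.png')
cv2.imwrite('pics/s7c.png',cv2.resize(b[130:300,220:450],(690,510))[:,:,::-1])
E
```

```text
9.375 [ 0.52916486 -0.27514453  0.21296066] [0.22997652 0.62592376 0.57151822]
```

View pics/s7c.png

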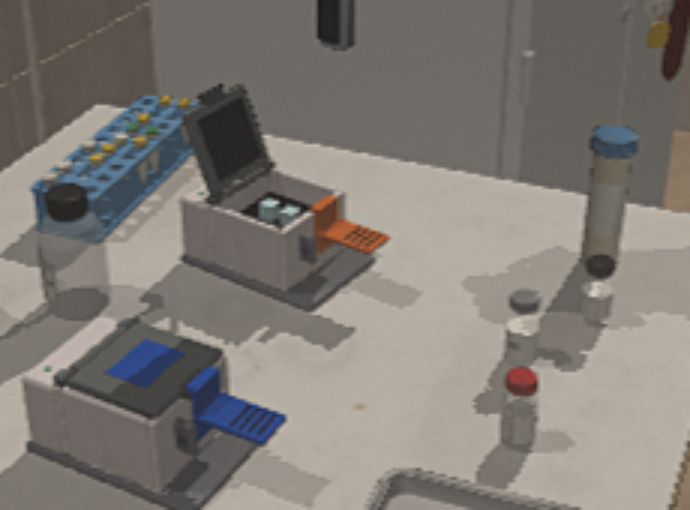

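The orange lid stays back by itself and its tab is up. The blue lid is shut, and the vials, bottle and tube are all standing. The gripper is clear, so I'll hand the job in.

```bash
python3 -c "
from plant import *
print(job_done())"
```

```text
the job is handed in; nothing more can be done
None
```

The orange-tab holder is open with its lid resting fully back, the blue-tab holder is still shut, and nothing else was touched; the job is handed in, and no verdict was returned.

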